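# Clear the spin coater and point at its chuck

## Task

Get the spin coater ready for its next wafer: with the outside of the fingers gently push the dispense arm aside until it is parked against its stop, never taking it between the fingers. Then confirm that the chuck in the bowl is free by pointing at it: hold the fingertips over its middle, two to three centimetres above it, for three seconds. Never touch the chuck, and leave the arm parked and the spare chuck, the vial, the bottle and the beaker where they stand.

Things in the scene. Friction and masses are not known exactly. Their poses are not given: they have to be found in the camera images.
- chuck_top (a point): Centre of the top of the chuck: a level steel disc, 72 mm across, 10 mm thick, fixed in the middle of the coater's round bowl, top 52 mm above the bench. The coater is a white square housing, 310 x 310 mm, fixed on the bench, its flat deck 60 mm above the bench; the bowl is a well in it, 200 mm across, 42 mm deep. Site z is up.
- dispense_arm (a joint): Angle of the dispense arm in rad about a vertical axis: 0 = parked against its stop beside the bowl, growing counter-clockwise seen from above (push clockwise to park); at 1.05 its nozzle is over the chuck, 1.4 is the far end. Starts over the bowl, at 0.75 to 1.3. Light friction (about 1.2 N at swing_bar); it stays where it is left.
- swing_pivot (a point): Point on the dispense arm's vertical swing axis at mid height of its bar, 110 mm above the bench, over a corner of the deck, 148 mm from the chuck's axis. A round black hub, 36 mm across, top 122 mm above the bench, surrounds it.
- swing_bar (a point): Point on the bar's centre line, 100 mm from the axis; x points to the pivot, z up. The arm: a straight level black bar, 16 mm wide, 101 to 119 mm above the bench (pipe on top to 125 mm), ending 156 mm from the axis; a steel nozzle, 14 mm across, hangs at 148 mm down to 88 mm above the bench. The stop: a black post, 12 mm across, 115 mm above the bench, 90 mm from the axis, on the parked bar's outer side.
- spare_chuck: Loose steel spare chuck, a disc 52 mm across and 8 mm thick with an 18 mm stem standing up, 28 mm tall, on one of the two deck corners beyond the bowl from the parked arm. Leave alone. Origin: centre of its underside.
- vial: Loose amber glass vial with a white cap, 28 mm across, 50 mm tall, on the other of these two deck corners. Leave alone. Origin: centre of its underside.
- bottle: Loose amber bottle with a black cap, 68 mm across, 140 mm tall, on the bench beside the coater. Leave alone. Origin: centre of its underside.
- beaker: Loose open glass beaker, 70 mm across, 85 mm tall, on the bench on the coater's other side. Leave alone. Origin: centre of its underside.

How it is judged:
On the way, in this order (a step that is already met when the one before it is completed fails the run):
1. the dispense arm is pushed aside to its parking stop (value of joint dispense_arm below 0.12 rad), for 0.2 s.
2. the fingertips dwell over the middle of the chuck, close above it and touching nothing, for 2 s, the arm still parked (horizontal distance between the grasp point and chuck_top below 0.022 m and z of the grasp point in the frame of chuck_top between 0.024 and 0.068 m and contact force between the fingers and anything else below 0.3 N and value of joint dispense_arm below 0.12 rad), for 2 s.
At the end, for the whole second after the job is handed in: The dispense arm rests within 0.12 rad of its parking stop; after it was parked the fingertips stayed for 2 s without a break within 22 mm of the chuck's axis and about 5 to 49 mm above its top, touching nothing; the four loose bystanders are within 8 mm of where they stood (value of joint dispense_arm below 0.12 rad and velocity of joint dispense_arm between -0.05 and 0.05 rad/s and distance of each of spare_chuck, vial, bottle, beaker from where it was at the start of the episode below 0.008 m).
It fails at once if the chuck is touched (contact force between chuck and anything else above 0.3 N).
It fails at once if the dispense arm is pushed roughly (over 35 N) (contact force between the fingers and dispense_arm above 35 N).
It fails at once if the bar of the dispense arm is taken between the fingers (y of the grasp point in the frame of swing_bar between -0.01 and 0.01 m and z of the grasp point in the frame of swing_bar between -0.015 and 0.015 m and x of the grasp point in the frame of swing_bar between -0.06 and 0.085 m).
It fails at once if a loose bystander is lifted, carried or pushed away (distance of any of spare_chuck, vial, bottle, beaker from where it was at the start of the episode above 0.015 m).
It also fails if it takes over 51 s, if anything falls off the work surface, if the arm or the gripper's body presses on something with over 40 N, if the wrist force passes 120 N, or if a joint passes its speed limit or range.

## Robot

A 7-joint arm with a two-finger parallel gripper is mounted at the origin on the work surface. World frame = base frame: x ahead of the robot, y to its left, z up, the work surface at z = 0. Lengths are in m, angles in rad, forces in N, time in s.
With the tool pointing down it reaches from about 0.4 to 0.85 m from the base axis. Payload 10.4 kg.
Tool frame: the origin (TCP) lies at the centre of the arm's flange, where the gripper is bolted on; the fingertips stand 182 mm ahead of it and the grasp point (between the pads) lies 164 mm ahead of it; z points along the fingers, y is the direction in which the jaws open and shut (so a half turn about z gives the same grasp; the last joint's range is limited). The gripper opens to 87 mm and grips with 3 to 60 N. Pads are 19 mm wide; open, the fingers measure 117 mm over their backs; the gripper's body (75 mm by 190 mm) begins 51 mm behind the grasp point.
Start: joints at [1.321, 0.332, -0.065, 1.46, 0.022, 1.35, -0.088], TCP at [0.141, -0.609, 0.405] pointing down, gripper open.
Joint ranges: [-2.6, 2.6], [-0.5, 2.12], [-1.47, 1.34], [0.16, 2.42], [-1.27, 4.41], [0.06, 2.06], [-2.6, 2.6]. Speed limits (rad/s): [2.22, 2.22, 2.79, 2.79, 3.14, 3.14, 3.14].

## Interface

Orientations are given as a unit quaternion [w, x, y, z].
In Python, from workcell import env, eyes, job gives the robot as it stands.
- The arm moves only by the tool jog_arm, never from a script. Its argument "deltas" is a list of rows, each a list of 3 entries, a list of its own where there are three numbers: the opening, from 0 (shut) to 1 (fully open), then the shift along the tool's x, y, z as a fraction of full scale, then the turn, a rotation vector about the tool's x, y, z as a fraction of full scale. A call has exactly 10 rows; each row is the pose to reach, as a shift and turn from the pose commanded when the call began, along the tool's axes at that moment, turning the shorter way round; what a row does not reach only later rows make up. Full scale, the value 1, is 100 mm for a shift and 360 degrees for a turn. A row lasts 1/10 s, in which the tool goes at most 50 mm and 8.59 degrees, less where a joint would pass 70% of its speed; a pose out of reach is approached as far as the arm can. A call with a number of a shift or a turn outside -1 to 1 is refused whole. A call with a gripper value outside its range is refused whole. The fingers move at their own pace and stop on an object; the grip force is fixed at half the most. Time passes only in rows, so rows that repeat a pose let the fingers close, or fill a call up. It gives the time, the measured TCP pose, the force and the opening at its end, in the units of the state.
- env.state(): the state, without advancing time (a new reading comes with each control period).
- eyes.grab_frame(name): name is "scene" or "top" or "wrist"; returns a dict with "color" (400x640x3 uint8, red, green, blue), "camera_matrix" (3x3 intrinsics, pixels), "camera_from_world" (4x4, takes a point from world to camera coordinates). Camera axes: x right, y down, z forward; pixel columns grow to the right and rows downward; lengths in m; the calibration is good to about 2 mm. The wrist camera is an equidistant fisheye: a pixel r from the principal point sees the ray r / f radians off the axis. A picture is of the moment at which its call begins. There is no depth.
- job.finish_job(): hands the job in, once; it reports no verdict.
The state is a dict: "time_s": time; "joint_positions": joint angles; "dq": joint speeds; "tau": joint torques, N m; "eef_pos": TCP position; "ee_rot": TCP orientation; "ft_force": force on the tool from outside, world axes, zero at the start; "moment": the same for the moment, N m; "width": opening from 0.0 (shut) to 1.0 (fully open).
Only numpy, scipy, OpenCV 4.12 (cv2) and the standard library are available. Lean on these libraries where they do the work, as an engineer would, in place of code of your own. Each camera call takes 0.05 s, during which the arm holds its last target.

## Working session

There is one attempt and no reset: what is moved stays moved. The work goes in short steps, Python scripts to look and compute and a tool call to move; the robot and the scene stay as the last step left them, time stands still between calls to the robot, and variables do not carry over. Pictures are saved under pics/ and viewed, and the job is handed in when it is done.

Besides the shell and the picture viewer there is one more tool, called as name([rows], argument=value, ...), one row to a line, values as JSON. jog_arm: Moves the arm, as the interface text tells. Its arguments: {"type":"object","properties":{"deltas":{"type":"array","items":{"type":"array"}}},"required":["deltas"]}

```bash
mkdir -p pics; ls; python3 - <<'E'
from workcell import env, eyes, job
import cv2,pickle
print(env.state())
d={}
for n in ["scene","top"]:
    f=eyes.grab_frame(n); d[n]=f
    cv2.imwrite(f"pics/{n}0.png",f["color"][:,:,::-1]); print(n,f["camera_matrix"],f["camera_from_world"])
pickle.dump(d,open("f0.pkl","wb"))
E
```

```text
pics
{'time_s': 0.0, 'joint_positions': array([ 1.32140607,  0.33284813, -0.06470953,  1.4609414 ,  0.02158525,
        1.34990519, -0.0884733 ]), 'dq': array([ 0.00168175,  0.00128528, -0.00147256, -0.00019174,  0.00065676,
        0.00028685, -0.00039426]), 'tau': array([-7.56738191e-04, -6.23245811e+01,  2.45333748e-02, -3.89902675e+01,
       -6.12583570e-02,  3.96425917e-02,  1.50664137e-04]), 'eef_pos': array([ 0.14051497, -0.60886225,  0.40396857]), 'ee_rot': array([-6.95895795e-04,  9.93574388e-01,  1.13178798e-01, -1.03792868e-04]), 'ft_force': array([-0.31464622, -0.58660713,  0.59936958]), 'moment': array([ 0.01190992, -0.02435211, -0.01723491]), 'width': 0.9966103417176869}
scene [[498.90938043   0.         321.46297472]
 [  0.         498.90938043 210.16194316]
 [  0.           0.           1.        ]] [[-0.30391922  0.95261274  0.01273117  0.16987992]
 [ 0.76526714  0.25206484 -0.59230864 -0.37660884]
 [-0.56744983 -0.17027123 -0.80561057  1.64174855]
 [ 0.          0.          0.          1.        ]]
top [[458.73637039   0.         326.08234814]
 [  0.         458.73637039 199.70804773]
 [  0.           0.           1.        ]] [[-3.68599521e-02 -9.99320418e-01  2.16210995e-04  1.90038929e-02]
 [-9.75808624e-01  3.59460613e-02 -2.15651130e-01  6.17767282e-01]
 [ 2.15496805e-01 -8.15987087e-03 -9.76470452e-01  1.48771768e+00]
 [ 0.00000000e+00  0.00000000e+00  0.00000000e+00  1.00000000e+00]]
```

View pics/scene0.png

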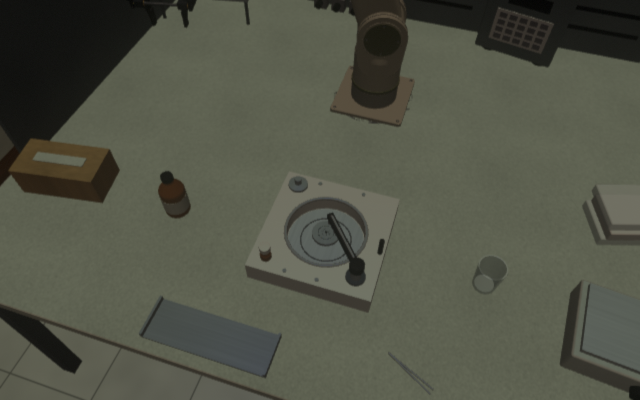

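View pics/top0.png

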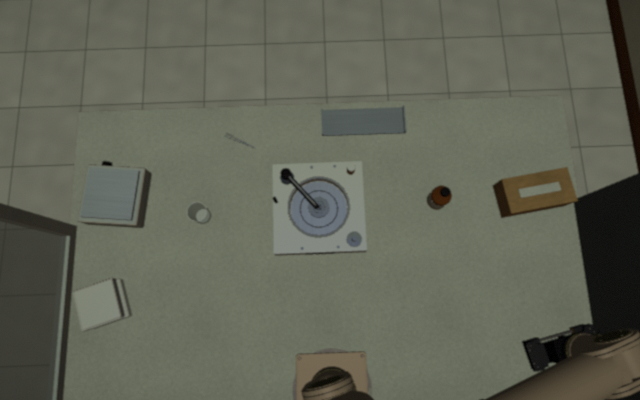

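```bash
cat > h.py <<'E'
import numpy as np,cv2,pickle
def ray(f,u,v,z):
    K=f["camera_matrix"];T=f["camera_from_world"];R=T[:3,:3];c=-R.T@T[:3,3]
    d=R.T@np.linalg.inv(K)@np.array([u,v,1.]);return c+d*(z-c[2])/d[2]
def proj(f,p):
    T=f["camera_from_world"];q=f["camera_matrix"]@(T[:3,:3]@np.asarray(p)+T[:3,3]);return q[:2]/q[2]
E
python3 - <<'E'
from h import *
d=pickle.load(open("f0.pkl","rb"))
def up(im,x0,y0,w,h,s,n):
    c=np.clip(im[y0:y0+h,x0:x0+w,::-1].astype(float)*1.6,0,255).astype(np.uint8)
    cv2.imwrite(n,cv2.resize(c,None,fx=s,fy=s,interpolation=cv2.INTER_CUBIC))
up(d["top"]["color"],265,155,110,105,5.5,"pics/topz.png")
up(d["scene"]["color"],240,165,170,145,4,"pics/scz.png")
E
```

```text
(no output)
```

View pics/topz.png

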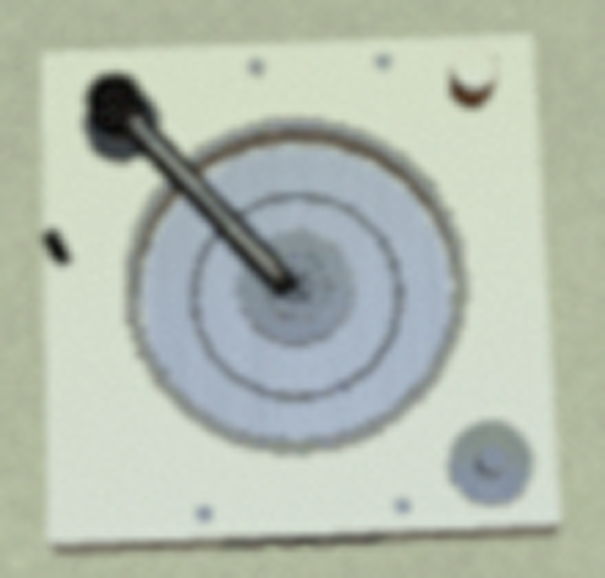

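View pics/scz.png

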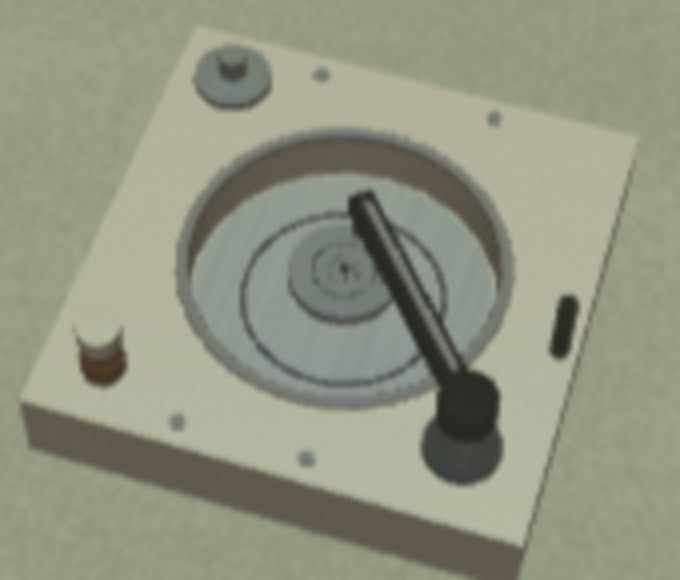

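```bash
python3 - <<'E'
from h import *
d=pickle.load(open("f0.pkl","rb"))
t=lambda u,v,z:ray(d["top"],265+u/5.5,155+v/5.5,z).round(4)
s=lambda u,v,z:ray(d["scene"],240+u/4,165+v/4,z).round(4)
# bowl rim via corners
print("chuck",t(295,289,.052),s(342,273,.052))
print("hub",t(114,101,.122),s(468,400,.122))
print("post",t(48,240,.115),s(568,302,.115))
print("barend",t(285,282,.118),s(361,198,.118))
print("corners top",[t(*c,.06) for c in [(41,49),(535,36),(561,522),(49,540)]])
print("corners scene",[s(*c,.06) for c in [(520,548),(22,402),(197,27),(637,135)]])
print("vial",t(473,62,.05+.06),s(100,330,.11)); print("spare",t(490,462,.068),s(232,80,.068))
print("bottle/beaker", ray(d["top"],446,191,.14), ray(d["top"],203,214,.085))
E
```

```text
chuck [0.595  0.0225 0.052 ] [0.6006 0.0233 0.052 ]
hub [0.7002 0.1269 0.122 ] [0.7052 0.1289 0.122 ]
post [0.6175 0.1684 0.115 ] [0.6192 0.1666 0.115 ]
barend [0.586  0.0277 0.118 ] [0.5874 0.0298 0.118 ]
corners top [array([0.7535, 0.1772, 0.06  ]), array([ 0.7506, -0.1343,  0.06  ]), array([ 0.4438, -0.1335,  0.06  ]), array([0.4443, 0.176 , 0.06  ])]
corners scene [array([0.7534, 0.1772, 0.06  ]), array([ 0.7531, -0.1287,  0.06  ]), array([ 0.4442, -0.1298,  0.06  ]), array([0.4412, 0.1765, 0.06  ])]
vial [ 0.7202 -0.091   0.11  ] [ 0.7197 -0.088   0.11  ]
spare [ 0.4808 -0.0919  0.068 ] [ 0.4868 -0.0894  0.068 ]
bottle/beaker [ 0.61660567 -0.39269966  0.14      ] [0.58057044 0.40747161 0.085     ]
```

The top and scene views agree. The chuck is at about (0.5985, 0.023), the pivot at (0.703, 0.128), the stop post at (0.618, 0.167), and the arm sits at about 0.97 rad. The tool's y axis already points along the middle of the push direction, so I'll close the fingers and travel high.

jog_arm([
  [0,[0.1,-0.08,0],[0,0,0]],
  [0,[0.2,-0.16,0],[0,0,0]],
  [0,[0.3,-0.24,0],[0,0,0]],
  [0,[0.4,-0.32,0],[0,0,0]],
  [0,[0.5,-0.4,0],[0,0,0]],
  [0,[0.6,-0.48,0],[0,0,0]],
  [0,[0.7,-0.56,0],[0,0,0]],
  [0,[0.8,-0.64,0],[0,0,0]],
  [0,[0.9,-0.72,0],[0,0,0]],
  [0,[1,-0.8,0],[0,0,0]],
])

```text
time_s: 1.1
eef_pos: [0.2207, -0.5077, 0.4048]
ee_rot: [0.0, 0.994, 0.113, 0.0]
ft_force: [0.9, 0.5, 0.7]
width: 0.172
```

jog_arm([
  [0,[0.1,-0.08,0],[0,0,0]],
  [0,[0.2,-0.16,0],[0,0,0]],
  [0,[0.3,-0.24,0],[0,0,0]],
  [0,[0.4,-0.32,0],[0,0,0]],
  [0,[0.5,-0.4,0],[0,0,0]],
  [0,[0.6,-0.48,0],[0,0,0]],
  [0,[0.7,-0.56,0],[0,0,0]],
  [0,[0.8,-0.64,0],[0,0,0]],
  [0,[0.9,-0.72,0],[0,0,0]],
  [0,[1,-0.8,0],[0,0,0]],
])

```text
time_s: 2.1
eef_pos: [0.3001, -0.4073, 0.4048]
ee_rot: [0.0, 0.994, 0.113, 0.0]
ft_force: [-0.4, -0.2, -0.2]
width: 0.004
```

jog_arm([
  [0,[0.1,-0.08,0],[0,0,0]],
  [0,[0.2,-0.16,0],[0,0,0]],
  [0,[0.3,-0.24,0],[0,0,0]],
  [0,[0.4,-0.32,0],[0,0,0]],
  [0,[0.5,-0.4,0],[0,0,0]],
  [0,[0.6,-0.48,0],[0,0,0]],
  [0,[0.7,-0.56,0],[0,0,0]],
  [0,[0.8,-0.64,0],[0,0,0]],
  [0,[0.9,-0.72,0],[0,0,0]],
  [0,[1,-0.8,0],[0,0,0]],
])

```text
time_s: 3.1
eef_pos: [0.3795, -0.3068, 0.4047]
ee_rot: [0.0, 0.994, 0.113, -0.0]
ft_force: [0.6, 1.1, -0.1]
width: 0.006
```

Tracking well.

jog_arm([
  [0,[0.1,-0.08,0],[0,0,0]],
  [0,[0.2,-0.16,0],[0,0,0]],
  [0,[0.3,-0.24,0],[0,0,0]],
  [0,[0.4,-0.32,0],[0,0,0]],
  [0,[0.5,-0.4,0],[0,0,0]],
  [0,[0.6,-0.48,0],[0,0,0]],
  [0,[0.7,-0.56,0],[0,0,0]],
  [0,[0.8,-0.64,0],[0,0,0]],
  [0,[0.9,-0.72,0],[0,0,0]],
  [0,[1,-0.8,0],[0,0,0]],
])

```text
time_s: 4.1
eef_pos: [0.459, -0.2064, 0.4047]
ee_rot: [0.0, 0.994, 0.113, -0.0]
ft_force: [-0.0, 0.1, 0.1]
width: 0.006
```

jog_arm([
  [0,[0.1,-0.08,0],[0,0,0]],
  [0,[0.2,-0.16,0],[0,0,0]],
  [0,[0.3,-0.24,0],[0,0,0]],
  [0,[0.4,-0.32,0],[0,0,0]],
  [0,[0.5,-0.4,0],[0,0,0]],
  [0,[0.6,-0.48,0],[0,0,0]],
  [0,[0.7,-0.56,0],[0,0,0]],
  [0,[0.8,-0.64,0],[0,0,0]],
  [0,[0.9,-0.72,0],[0,0,0]],
  [0,[1,-0.8,0],[0,0,0]],
])

```text
time_s: 5.1
eef_pos: [0.5384, -0.106, 0.4047]
ee_rot: [0.0, 0.994, 0.113, -0.0]
ft_force: [-0.0, 0.2, -0.5]
width: 0.005
```

jog_arm([
  [0,[0.1,-0.08,0],[0,0,0]],
  [0,[0.2,-0.16,0],[0,0,0]],
  [0,[0.3,-0.24,0],[0,0,0]],
  [0,[0.4,-0.32,0],[0,0,0]],
  [0,[0.5,-0.4,0],[0,0,0]],
  [0,[0.6,-0.48,0],[0,0,0]],
  [0,[0.7,-0.56,0],[0,0,0]],
  [0,[0.8,-0.64,0],[0,0,0]],
  [0,[0.9,-0.72,0],[0,0,0]],
  [0,[1,-0.8,0],[0,0,0]],
])

```text
time_s: 6.1
eef_pos: [0.6179, -0.0056, 0.4047]
ee_rot: [0.0, 0.994, 0.113, 0.0]
ft_force: [-0.0, -0.6, -0.5]
width: 0.003
```

jog_arm([
  [0,[0.08,-0.05,0.04],[0,0,0]],
  [0,[0.16,-0.1,0.08],[0,0,0]],
  [0,[0.24,-0.15,0.12],[0,0,0]],
  [0,[0.32,-0.2,0.16],[0,0,0]],
  [0,[0.4,-0.25,0.2],[0,0,0]],
  [0,[0.48,-0.3,0.24],[0,0,0]],
  [0,[0.48,-0.3,0.28],[0,0,0]],
  [0,[0.48,-0.3,0.34],[0,0,0]],
  [0,[0.48,-0.3,0.4],[0,0,0]],
  [0,[0.48,-0.3,0.4],[0,0,0]],
])

```text
time_s: 7.1
eef_pos: [0.6569, 0.033, 0.3636]
ee_rot: [0.0, 0.994, 0.113, -0.001]
ft_force: [-1.0, -0.4, 0.3]
width: 0.005
```

```bash
python3 - <<'E'
from workcell import env, eyes
from h import *
print(env.state()["eef_pos"])
for n in ["scene","wrist"]:
    f=eyes.grab_frame(n); im=f["color"][:,:,::-1]
    if n=="scene": im=cv2.resize(im[150:310,240:420],None,fx=3.5,fy=3.5,interpolation=cv2.INTER_CUBIC)
    cv2.imwrite(f"pics/{n}1.png",np.clip(im*1.6,0,255))
E
```

```text
[0.6569455  0.03302227 0.36361618][ WARN:0@1.016] global loadsave.cpp:1063 imwrite_ Unsupported depth image for selected encoder is fallbacked to CV_8U.
```

View pics/scene1.png

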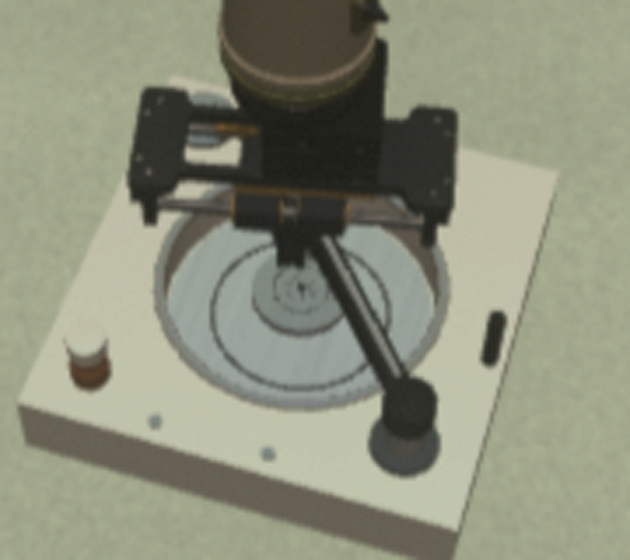

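View pics/wrist1.png

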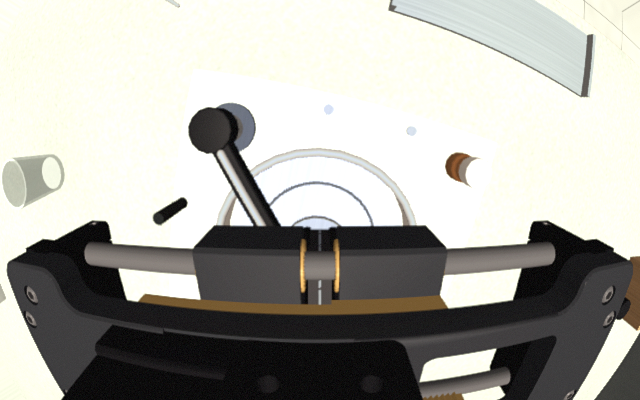

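```bash
python3 - <<'E'
from h import *
d=pickle.load(open("f0.pkl","rb"))
p=proj(d["scene"],(.657,.033,.182)); print((p-[240,150])*3.5)
# plan
P=np.array([.703,.128]);X=np.array([.9744,.2249]);Y=np.array([.2249,-.9744]);s=np.array([.657,.033])
for off in [.028,.0257,.025]:
  print(off)
  for a in [220.5,210,200,190,180,172,168,165]:
    t=np.radians(a);D=np.array([np.cos(t),np.sin(t)]);N=np.array([-D[1],D[0]])
    rel=abs(np.radians(a-193)); o=.008+.015*np.cos(rel)+.0095*np.sin(rel)
    g=P+.098*D+o*N; print(a,g.round(4),((g-s)@X*10).round(3),((g-s)@Y*10).round(3))
  break
E
```

```text
[291.31001233 252.30159682]
0.028
220.5 [0.6452 0.0448] -0.089 -0.142
210 [0.6307 0.0572] -0.202 -0.295
200 [0.6191 0.0719] -0.282 -0.464
190 [0.6106 0.0879] -0.329 -0.639
180 [0.605  0.1032] -0.349 -0.801
172 [0.6024 0.1165] -0.344 -0.936
168 [0.6018 0.1233] -0.335 -1.004
165 [0.6017 0.1285] -0.324 -1.055
```

The projected fingertip matches the picture at about (291, 255). Next I'll descend to the bar's height, beside its counter-clockwise side.

jog_arm([
  [0,[0,0,0.1],[0,0,0]],
  [0,[0,0,0.2],[0,0,0]],
  [0,[0,0,0.3],[0,0,0]],
  [0,[0,0,0.4],[0,0,0]],
  [0,[0,0,0.5],[0,0,0]],
  [0,[0,0,0.6],[0,0,0]],
  [0,[0,0,0.7],[0,0,0]],
  [0,[0,0,0.8],[0,0,0]],
  [0,[0,0,0.87],[0,0,0]],
  [0,[0,0,0.87],[0,0,0]],
])

```text
time_s: 8.2
eef_pos: [0.657, 0.0336, 0.2764]
ee_rot: [-0.0, 0.994, 0.113, -0.001]
ft_force: [0.3, 0.1, 0.3]
width: 0.003
```

```bash
python3 - <<'E'
from workcell import env, eyes
from h import *
s=env.state();print(s["eef_pos"],s["ft_force"])
f=eyes.grab_frame("scene"); im=f["color"][:,:,::-1]
im=cv2.resize(im[150:310,240:420],None,fx=3.5,fy=3.5,interpolation=cv2.INTER_CUBIC)
cv2.imwrite(f"pics/scene2.png",np.clip(im*1.6,0,255).astype(np.uint8))
E
```

```text
[0.65698864 0.03355556 0.27643252] [0.34257008 0.10454045 0.25292767]
```

View pics/scene2.png

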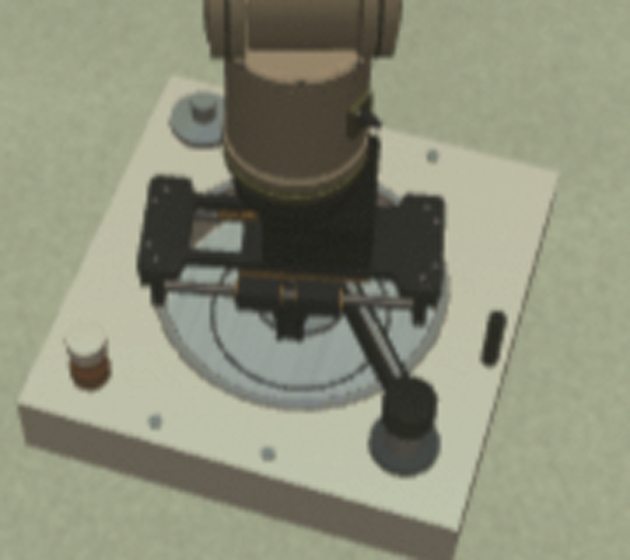

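jog_arm([
  [0,[-0.03,-0.05,0],[0,0,0]],
  [0,[-0.06,-0.1,0],[0,0,0]],
  [0,[-0.09,-0.14,0],[0,0,0]],
  [0,[-0.12,-0.18,0],[0,0,0]],
  [0,[-0.15,-0.22,0],[0,0,0]],
  [0,[-0.18,-0.26,0],[0,0,0]],
  [0,[-0.2,-0.3,0],[0,0,0]],
  [0,[-0.23,-0.35,0],[0,0,0]],
  [0,[-0.26,-0.41,0],[0,0,0]],
  [0,[-0.28,-0.46,0],[0,0,0]],
])

```text
time_s: 9.25
eef_pos: [0.6192, 0.0727, 0.2777]
ee_rot: [0.0, 0.994, 0.113, -0.0]
ft_force: [1.2, -0.7, -0.1]
width: 0.004
```

jog_arm([
  [0,[-0.02,-0.05,0],[0,0,0]],
  [0,[-0.03,-0.1,0],[0,0,0]],
  [0,[-0.04,-0.15,0],[0,0,0]],
  [0,[-0.05,-0.2,0],[0,0,0]],
  [0,[-0.06,-0.25,0],[0,0,0]],
  [0,[-0.06,-0.29,0],[0,0,0]],
  [0,[-0.07,-0.33,0],[0,0,0]],
  [0,[-0.07,-0.36,0],[0,0,0]],
  [0,[-0.07,-0.38,0],[0,0,0]],
  [0,[-0.07,-0.4,0],[0,0,0]],
])

```text
time_s: 10.25
eef_pos: [0.6038, 0.1096, 0.2777]
ee_rot: [0.0, 0.994, 0.113, -0.0]
ft_force: [0.9, -1.0, 0.4]
width: 0.008
```

```bash
python3 - <<'E'
from workcell import env, eyes
from h import *
s=env.state();print(s["eef_pos"],s["ft_force"])
for n in ["scene","top"]:
    f=eyes.grab_frame(n); im=f["color"][:,:,::-1]
    im=im[150:310,240:420] if n=="scene" else im[155:260,265:375]
    im=cv2.resize(im,None,fx=3.5 if n=="scene" else 5.5,fy=3.5 if n=="scene" else 5.5,interpolation=cv2.INTER_CUBIC)
    cv2.imwrite(f"pics/{n}3.png",np.clip(im*1.6,0,255).astype(np.uint8))
E
```

```text
[0.60382171 0.10959934 0.277691  ] [ 0.8967146  -0.95066057  0.36567478]
```

View pics/scene3.png

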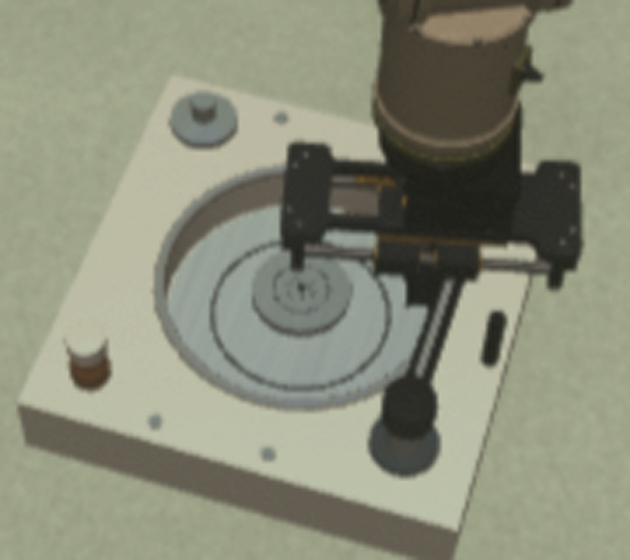

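View pics/top3.png

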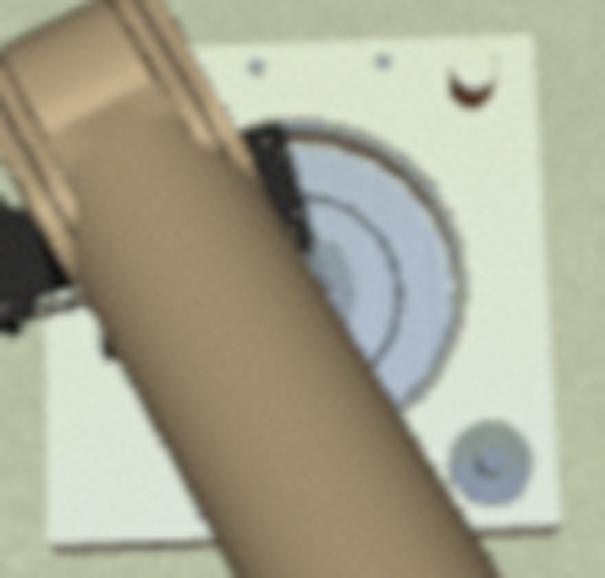

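```bash
python3 - <<'E'
from h import *
d=pickle.load(open("f0.pkl","rb"))["scene"]
s=lambda u,v,z:ray(d,240+u/3.5,150+v/3.5,z)[:2]
b=s(452,285,.12); a=s(420,372,.12); D=b-a
an=np.degrees(np.arctan2(D[1],D[0]))%360; print(a,b,an,np.radians(an-164.9))
print((np.array([.6017,.1285])-[.6038,.1096])@np.array([[.9744,.2249],[.2249,-.9744]]).T)
E
```

```text
[0.67984923 0.12918099] [0.60716089 0.13195976] 177.81073619962962 0.2253348555399566
[ 0.00220437 -0.01888845]
```

jog_arm([
  [0,[0,-0.02,0],[0,0,0]],
  [0,[0,-0.04,0],[0,0,0]],
  [0,[0,-0.06,0],[0,0,0]],
  [0,[0,-0.08,0],[0,0,0]],
  [0,[0.01,-0.1,0],[0,0,0]],
  [0,[0.01,-0.12,0],[0,0,0]],
  [0,[0.01,-0.13,0],[0,0,0]],
  [0,[0.01,-0.14,0],[0,0,0]],
  [0,[0.02,-0.15,0],[0,0,0]],
  [0,[0.02,-0.16,0],[0,0,0]],
])

```text
time_s: 11.35
eef_pos: [0.6022, 0.1257, 0.2777]
ee_rot: [0.0, 0.994, 0.113, -0.0]
ft_force: [-0.5, -0.7, 0.4]
width: 0.006
```

```bash
python3 - <<'E'
from workcell import env, eyes
from h import *
s=env.state();print(s["eef_pos"],s["ft_force"])
f=eyes.grab_frame("scene"); im=f["color"][:,:,::-1]
im=im[180:290,320:420]
im=cv2.resize(im,None,fx=5,fy=5,interpolation=cv2.INTER_CUBIC)
cv2.imwrite(f"pics/scene4.png",np.clip(im*1.8,0,255).astype(np.uint8))
E
```

```text
[0.60215131 0.12571209 0.27765869] [-0.45655721 -0.66378647  0.3572982 ]
```

View pics/scene4.png

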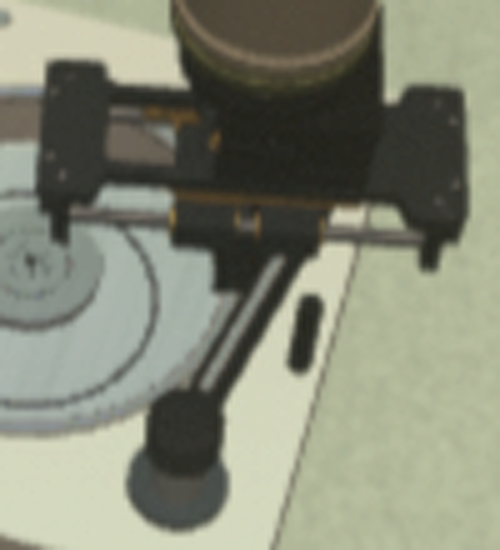

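The bar is a few mm short of the post (gap near (295, 295)). I'll keep creeping.

jog_arm([
  [0,[0,-0.01,0],[0,0,0]],
  [0,[0,-0.015,0],[0,0,0]],
  [0,[0,-0.02,0],[0,0,0]],
  [0,[0,-0.025,0],[0,0,0]],
  [0,[0,-0.03,0],[0,0,0]],
  [0,[0.005,-0.035,0],[0,0,0]],
  [0,[0.005,-0.04,0],[0,0,0]],
  [0,[0.005,-0.045,0],[0,0,0]],
  [0,[0.01,-0.05,0],[0,0,0]],
  [0,[0.01,-0.05,0],[0,0,0]],
])

```text
time_s: 12.4
eef_pos: [0.602, 0.1309, 0.2777]
ee_rot: [-0.0, 0.994, 0.113, -0.0]
ft_force: [-0.1, -0.9, 0.5]
width: 0.01
```

```bash
cat > s.py <<'E'
import sys
from workcell import env, eyes
from h import *
s=env.state();print(s["eef_pos"],s["ft_force"])
f=eyes.grab_frame("scene"); im=f["color"][:,:,::-1]
im=im[180:290,320:420]
im=cv2.resize(im,None,fx=5,fy=5,interpolation=cv2.INTER_CUBIC)
cv2.imwrite(sys.argv[1],np.clip(im*1.8,0,255).astype(np.uint8))
E
python3 s.py pics/scene5.png
```

```text
[0.60199024 0.13085153 0.27770475] [-0.05564203 -0.89161329  0.47277929]
```

View pics/scene5.png

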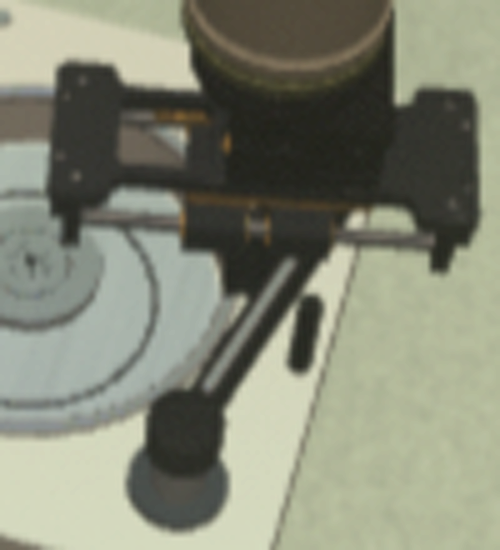

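jog_arm([
  [0,[0,-0.005,0],[0,0,0]],
  [0,[0,-0.01,0],[0,0,0]],
  [0,[0,-0.015,0],[0,0,0]],
  [0,[0,-0.02,0],[0,0,0]],
  [0,[0,-0.025,0],[0,0,0]],
  [0,[0,-0.03,0],[0,0,0]],
  [0,[0,-0.03,0],[0,0,0]],
  [0,[0,-0.03,0],[0,0,0]],
  [0,[0,-0.03,0],[0,0,0]],
  [0,[0,-0.03,0],[0,0,0]],
])

```text
time_s: 13.45
eef_pos: [0.6015, 0.1331, 0.2777]
ee_rot: [0.0, 0.994, 0.113, 0.0]
ft_force: [1.8, -5.4, 0.1]
width: 0.009
```

```bash
python3 s.py pics/scene6.png
```

```text
[0.60153832 0.13312495 0.27774962] [ 1.78085825 -5.36561235  0.10660542]
```

View pics/scene6.png

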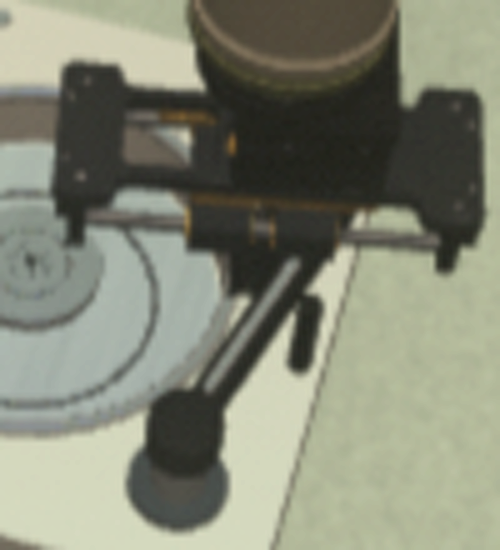

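The force rose to 5.6 N with the bar on the post, so it is parked. I'll back away and go over the chuck.

jog_arm([
  [0,[0,0.05,0],[0,0,0]],
  [0,[-0.01,0.14,0],[0,0,0]],
  [0,[-0.04,0.26,0],[0,0,0]],
  [0,[-0.08,0.4,0],[0,0,0]],
  [0,[-0.12,0.54,0],[0,0,0]],
  [0,[-0.16,0.68,0],[0,0,0]],
  [0,[-0.2,0.8,0],[0,0,0]],
  [0,[-0.24,0.9,0],[0,0,0]],
  [0,[-0.27,0.96,0],[0,0,0]],
  [0,[-0.28,1,0],[0,0,0]],
])

```text
time_s: 14.5
eef_pos: [0.5964, 0.0293, 0.2778]
ee_rot: [0.0, 0.994, 0.113, -0.0]
ft_force: [-0.1, -0.5, 0.2]
width: 0.002
```

```bash
python3 - <<'E'
from workcell import env, eyes
from h import *
s=env.state();print(s["eef_pos"],s["ft_force"])
for n in ["scene","top"]:
    f=eyes.grab_frame(n); im=f["color"][:,:,::-1]
    im=im[150:310,240:420] if n=="scene" else im[155:260,265:375]
    k=4.4 if n=="scene" else 5.5
    im=cv2.resize(im,None,fx=k if n=="top" else 3.5,fy=k if n=="top" else 3.5,interpolation=cv2.INTER_CUBIC)
    cv2.imwrite(f"pics/{n}7.png",np.clip(im*1.6,0,255).astype(np.uint8))
E
```

```text
[0.59638804 0.02927489 0.27776967] [-0.10629765 -0.49530926  0.15135461]
```

View pics/scene7.png

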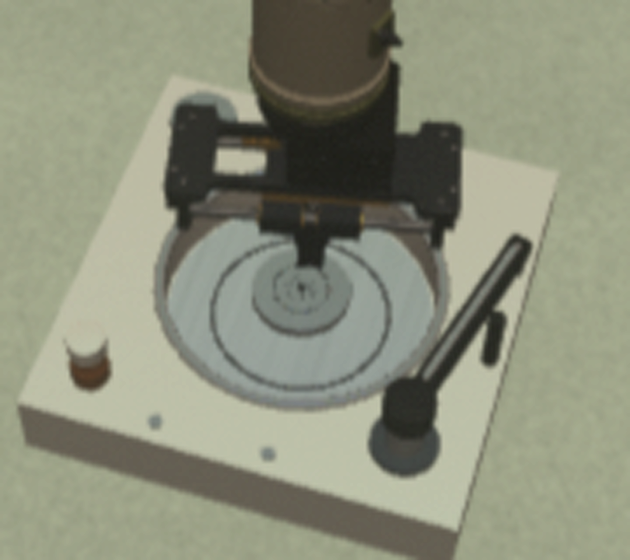

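View pics/top7.png

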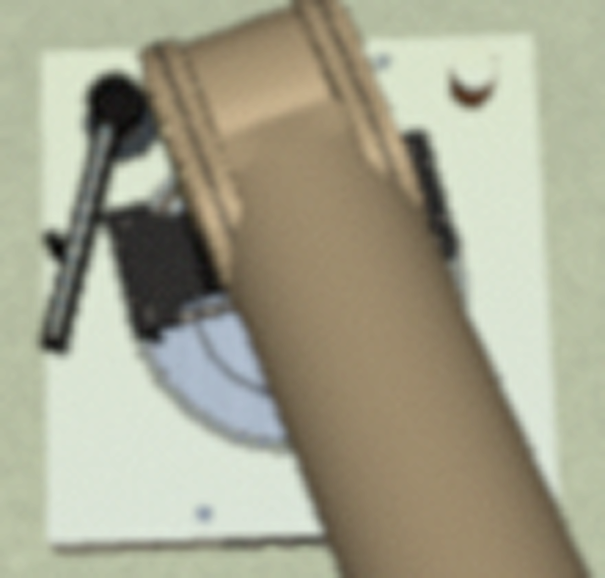

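The bar lies against the post in both views (scene (495, 315), top (60, 245)). I'll centre, lower to 25 mm above the chuck, then hold.

jog_arm([
  [0,[0,0.02,0],[0,0,0]],
  [0,[0,0.04,0],[0,0,0]],
  [0,[0,0.06,0.03],[0,0,0]],
  [0,[0,0.06,0.06],[0,0,0]],
  [0,[0,0.06,0.09],[0,0,0]],
  [0,[0,0.06,0.12],[0,0,0]],
  [0,[0,0.06,0.15],[0,0,0]],
  [0,[0,0.06,0.17],[0,0,0]],
  [0,[0,0.06,0.18],[0,0,0]],
  [0,[0,0.06,0.19],[0,0,0]],
])

```text
time_s: 15.6
eef_pos: [0.5979, 0.0241, 0.2587]
ee_rot: [0.0, 0.994, 0.113, 0.0]
ft_force: [0.2, -1.1, 0.3]
width: 0.004
```

```bash
python3 - <<'E'
from workcell import env, eyes
from h import *
s=env.state();print(s["eef_pos"],s["ft_force"])
f=eyes.grab_frame("scene"); im=f["color"][:,:,::-1]
cv2.imwrite("pics/scene8.png",np.clip(cv2.resize(im[150:310,240:420],None,fx=3.5,fy=3.5,interpolation=cv2.INTER_CUBIC)*1.6,0,255).astype(np.uint8))
E
```

```text
[0.59794458 0.02406152 0.25870783] [ 0.20171927 -1.12690686  0.34819704]
```

View pics/scene8.png

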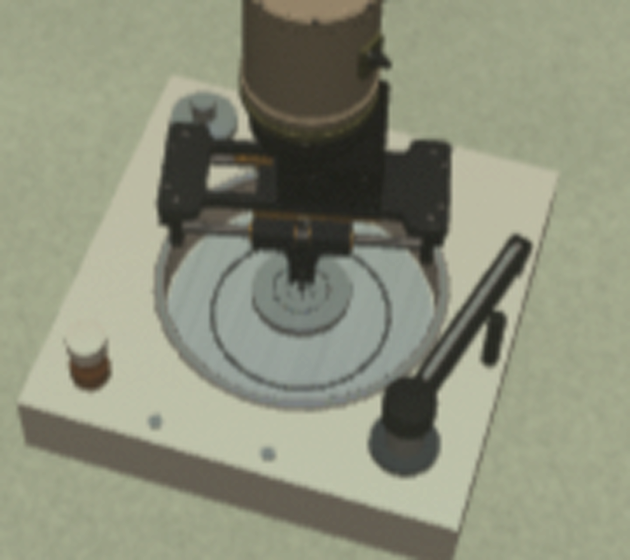

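The fingertips at (300, 280) sit over the chuck's centre with nothing touching. Holding 4 s.

jog_arm([
  [0,[0,0,0],[0,0,0]],
  [0,[0,0,0],[0,0,0]],
  [0,[0,0,0],[0,0,0]],
  [0,[0,0,0],[0,0,0]],
  [0,[0,0,0],[0,0,0]],
  [0,[0,0,0],[0,0,0]],
  [0,[0,0,0],[0,0,0]],
  [0,[0,0,0],[0,0,0]],
  [0,[0,0,0],[0,0,0]],
  [0,[0,0,0],[0,0,0]],
])

```text
time_s: 16.65
eef_pos: [0.5979, 0.024, 0.2587]
ee_rot: [0.0, 0.994, 0.113, -0.0]
ft_force: [-0.2, 0.2, 0.8]
width: 0.008
```

jog_arm([
  [0,[0,0,0],[0,0,0]],
  [0,[0,0,0],[0,0,0]],
  [0,[0,0,0],[0,0,0]],
  [0,[0,0,0],[0,0,0]],
  [0,[0,0,0],[0,0,0]],
  [0,[0,0,0],[0,0,0]],
  [0,[0,0,0],[0,0,0]],
  [0,[0,0,0],[0,0,0]],
  [0,[0,0,0],[0,0,0]],
  [0,[0,0,0],[0,0,0]],
])

```text
time_s: 17.65
eef_pos: [0.5979, 0.024, 0.2587]
ee_rot: [0.0, 0.994, 0.113, -0.0]
ft_force: [-0.1, -0.4, -0.2]
width: 0.002
```

jog_arm([
  [0,[0,0,0],[0,0,0]],
  [0,[0,0,0],[0,0,0]],
  [0,[0,0,0],[0,0,0]],
  [0,[0,0,0],[0,0,0]],
  [0,[0,0,0],[0,0,0]],
  [0,[0,0,0],[0,0,0]],
  [0,[0,0,0],[0,0,0]],
  [0,[0,0,0],[0,0,0]],
  [0,[0,0,0],[0,0,0]],
  [0,[0,0,0],[0,0,0]],
])

```text
time_s: 18.65
eef_pos: [0.5979, 0.024, 0.2587]
ee_rot: [0.0, 0.994, 0.113, -0.0]
ft_force: [0.2, 0.2, -0.6]
width: 0.01
```

jog_arm([
  [0,[0,0,0],[0,0,0]],
  [0,[0,0,0],[0,0,0]],
  [0,[0,0,0],[0,0,0]],
  [0,[0,0,0],[0,0,0]],
  [0,[0,0,0],[0,0,0]],
  [0,[0,0,0],[0,0,0]],
  [0,[0,0,0],[0,0,0]],
  [0,[0,0,0],[0,0,0]],
  [0,[0,0,0],[0,0,0]],
  [0,[0,0,0],[0,0,0]],
])

```text
time_s: 19.65
eef_pos: [0.5979, 0.0241, 0.2587]
ee_rot: [0.0, 0.994, 0.113, 0.0]
ft_force: [-0.1, -1.2, 1.3]
width: 0.01
```

```bash
python3 - <<'E'
from workcell import env, eyes, job
from h import *
s=env.state();print(s["time_s"],s["eef_pos"],s["ft_force"])
d=pickle.load(open("f0.pkl","rb"))
f=eyes.grab_frame("scene")
D=cv2.absdiff(f["color"],d["scene"]["color"]).max(2)
for n,(x,y,w,h) in dict(bottle=(155,168,40,52),beaker=(465,250,45,45),vial=(255,240,22,25)).items():
    print(n,(D[y:y+h,x:x+w]>25).sum())
t=eyes.grab_frame("top"); Dt=cv2.absdiff(t["color"],d["top"]["color"]).max(2)
print("top vial",(Dt[162:178,343:358]>25).sum(),"spare",(Dt[230:250,344:364]>25).sum())
b=s=None
im=f["color"][150:310,240:420,::-1]
cv2.imwrite("pics/scene9.png",np.clip(cv2.resize(im,None,fx=3.5,fy=3.5)*1.6,0,255).astype(np.uint8))
cv2.imwrite("pics/top9.png",np.clip(cv2.resize(t["color"][155:260,265:375,::-1],None,fx=5.5,fy=5.5)*1.6,0,255).astype(np.uint8))
E
```

```text
19.65 [0.59792954 0.02405782 0.25874295] [-0.08091416 -1.22651389  1.26626804]
bottle 0
beaker 0
vial 0
top vial 0 spare 361
```

View pics/top9.png

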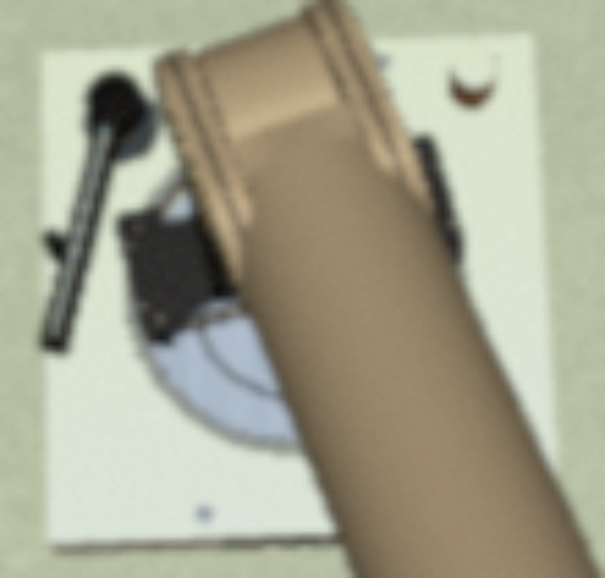

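The spare chuck is only hidden by the forearm in the top view. In the scene view it was unchanged at about (205, 115). Handing in.

```bash
python3 - <<'E'
from workcell import job
print(job.finish_job())
E
```

```text
the job is handed in; nothing more can be done
None
```

The dispense arm is parked against its stop and the chuck has been pointed at. The job was handed in at about 20 s and gave no verdict.

- **Parking:** I pushed the bar clockwise with the outside of the closed fingers until the force rose to about 5.6 N with the bar on the post. After backing off, the scene and top views both showed it resting there.
- **Pointing:** I then held the fingertips still for 4 s, about 25 mm above the chuck's centre. The chuck's position was measured from the two cameras, which differed by about 6 mm. The wrist force stayed within sensor noise, at most about 1.8 N.
- **Bystanders:** The last pictures showed no pixel change at the bottle, the beaker or the vial. My top-view check flagged the spare chuck because the forearm covered it. The scene view, taken just before the 4 s hold, showed it in its original place, judged by eye.

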